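Tap three glued cover plugs home in a stool seat

TASK

Three dark wooden cover plugs have just been glued into the stool seat and their heads still stand a little clear of it. With the fingertips only, tap them fully home, so that the heads rest on the seat, in the order the glue was put on: first the round one, then the square one, then the long one, each with a light push and not touching a plug before its turn. Do not pull up or lift anything, and leave the jar, the offcut, the tub and the spring where they are.

Things in the scene. Friction and masses are not known exactly. Their poses are not given: they have to be found in the camera images.
- seat: Pale wooden stool seat lying flat and fixed to the bench, cannot move: 240 mm along its x, 340 mm along its y, 28 mm thick. Origin at the centre of its underside, on the bench; its flat top is 28 mm above the origin. Its position and yaw vary, and which of the three plugs sits where in it.
- plug_round: Dark wooden plug with a round head, 36 mm diameter, 8 mm thick. Origin at the centre of the head's top, z up. The head starts 5 to 8 mm clear of the seat; it slides straight down only, against about 3 N of friction (more if pushed fast), stays where it is left, and is home when it rests on the seat: origin 36 mm above the seat's origin. A springy pad under it (4 N/mm) gives and returns.
- plug_square: Dark wooden plug with a square head, 34 x 34 mm, 8 mm thick. Origin at the centre of the head's top; heights, slide, friction and pad as for the round plug.
- plug_long: Dark wooden plug with a long head, 66 mm along its own x by 26 mm along its y, 8 mm thick. Origin at the centre of the head's top; heights, slide, friction and pad as for the round plug.
- jar: Loose amber glass jar with a black cap, 48 mm diameter, 50 mm tall, standing on the seat; origin at the centre of its underside. Leave alone.
- offcut: Loose wooden offcut, 28 x 75 x 20 mm (x, y, height), lying on the seat; origin at the centre of its underside. Leave alone.
- tub: Loose black adhesive tub with a white cap, 90 mm diameter, 85 mm tall, standing on the bench at the seat's +y end; origin at the centre of its underside. Leave alone.
- spring: Loose steel coil spring standing upright on the bench at the seat's -y end, 48 mm diameter, 80 mm tall (stiff, taken as solid); origin at the centre of its underside. Leave alone.

How it is judged:
On the way, in this order (a step that is already met when the one before it is completed fails the run):
1. the round plug is pushed home onto the seat (within 1.5 mm) and let go (z of plug_round in the frame of seat below 0.0375 m and contact force between anything else and plug_round below 0.3 N), for 0.1 s.
2. the square plug is pushed home onto the seat (within 1.5 mm) and let go (z of plug_square in the frame of seat below 0.0375 m and contact force between anything else and plug_square below 0.3 N), for 0.1 s.
3. the long plug is pushed home onto the seat (within 1.5 mm) and let go (z of plug_long in the frame of seat below 0.0375 m and contact force between anything else and plug_long below 0.3 N), for 0.1 s.
At the end, for the whole second after the job is handed in: All three plugs are home, each head no more than 1.5 mm clear of the seat; jar, offcut, tub and spring are at rest, upright and within 15 mm of where they started (z of each of plug_round, plug_square, plug_long in the frame of seat below 0.0375 m and distance of each of jar, offcut, tub, spring from where it was at the start of the episode below 0.015 m and angle between each of jar, offcut, tub, spring's own z axis and vertical below 0.15 rad and linear speed of each of jar, offcut, tub, spring below 0.02 m/s); the robot touches nothing.
It fails at once if a plug or the seat is pushed harder than 30 N (a light push of 5 to 15 N is plenty) (contact force between anything else and plug_round above 30 N or contact force between anything else and plug_square above 30 N or contact force between anything else and plug_long above 30 N or contact force between the fingers and seat above 30 N).
It fails at once if the square or the long plug is touched (over 1 N) before the plug before it is home ((contact force between anything else and plug_square above 1 N and not (z of plug_round in the frame of seat below 0.0375 m)) or (contact force between anything else and plug_long above 1 N and not (z of plug_round in the frame of seat below 0.0375 m)) or (contact force between anything else and plug_long above 1 N and not (z of plug_square in the frame of seat below 0.0375 m))).
It fails at once if a plug is touched with another part of the arm or gripper than the fingers (contact force between the arm and plug_round above 1 N or contact force between the arm and plug_square above 1 N or contact force between the arm and plug_long above 1 N).
It fails at once if a plug is pulled up, more than 2.5 mm above the highest start (z of any of plug_round, plug_square, plug_long in the frame of seat above 0.0465 m).
It fails at once if the jar, offcut, tub or spring is lifted, tipped over or moved more than 15 mm (distance of any of jar, offcut, tub, spring from where it was at the start of the episode above 0.015 m or angle between any of jar, offcut, tub, spring's own z axis and vertical above 0.35 rad).
It also fails if it takes over 48 s, if anything falls off the work surface, if the arm or the gripper's body presses on something with over 40 N, if the wrist force passes 120 N, or if a joint passes its speed limit or range.

ROBOT

A 6-joint arm with a two-finger parallel gripper is mounted at the origin on the work surface. World frame = base frame: x ahead of the robot, y to its left, z up, the work surface at z = 0. Lengths are in m, angles in rad, forces in N, time in s.
With the tool pointing down it reaches from about 0.3 to 0.875 m from the base axis. Payload 6.4 kg.
Tool frame: the origin (TCP) lies midway between the tips of the shut fingers; the grasp point (between the pads) lies 19 mm behind it; z points along the fingers, y is the line along which they close (so a half turn about z gives the same grasp; the last joint's range is limited). The gripper opens to 85 mm and grips with 20 to 120 N. Pads are 22 mm wide; open, the fingers measure 114 mm over their backs; the gripper's body (76 mm by 85 mm) begins 54 mm behind the grasp point. The pads swing forward as they close: fully open they stand 13 mm farther back than shut.
Start: joints at [-1.382, 0.181, 1.607, -0, 1.354, -0.206], TCP at [0.221, -0.531, 0.231] pointing down, gripper open.
Joint ranges: [-2.99, 2.99], [-0.89, 2.07], [0.3, 2.58], [-1.14, 4.28], [0, 2.63], [-3.12, 3.12]. Speed limits (rad/s): [2.57, 2.57, 3.01, 3.14, 3.14, 3.14].

INTERFACE

Orientations are given as a unit quaternion [w, x, y, z].
In Python, from bench import get_obs, camera, hand_in gives the robot as it stands.
- The arm moves only by the tool carry_out, never from a script. Its argument "plan" is a list that holds one entry, the list of rows, each a list of 7 numbers: the shift along the world's x, y, z in m, then the turn, a rotation vector about the world's x, y, z in rad, then the opening, from 0 (shut) to 1 (fully open). In form: [[[x, y, z, rx, ry, rz, hand], ...]]. A call has exactly 5 rows; each row is the pose to reach, as a shift and turn from the pose commanded when the call began; what a row does not reach only later rows make up. A row lasts 1/12 s, in which the tool goes at most 41.7 mm and 7.16 degrees, less where a joint would pass 70% of its speed; a pose out of reach is approached as far as the arm can. A call with a gripper value outside its range is refused whole. The fingers move at their own pace and stop on an object; the grip force is fixed at half the most. Time passes only in rows, so rows that repeat a pose let the fingers close, or fill a call up. It gives the time, the measured TCP pose, the force, the opening and the grip force at its end, in the units of the state.
- get_obs(): the state, without advancing time (a new reading comes with each control period).
- camera(name): name is "scene" or "top" or "wrist"; returns a dict with "pixels" (480x640x3 uint8, red, green, blue), "z_map" (480x640 float32, m along the optical axis (not along the pixel's ray), 0 where there is no reading), "camera_matrix" (3x3 intrinsics, pixels), "k1" (the pictures are not rectified: a ray, as slopes to the right and down, at radius r is drawn at 1 + k1 r^2 times it, then the intrinsics apply), "cam_to_world" (4x4, takes a point from camera to world coordinates). Camera axes: x right, y up, looking along -z (the intrinsics and any distortion apply to the point x, -y, -z); pixel columns grow to the right and rows downward; lengths in m; the calibration is good to about 2 mm. A picture is of the moment at which its call begins.
- hand_in(): hands the job in; it is judged then, once.
The state is a dict: "time_s": time; "q": joint angles; "dq": joint speeds; "joint_efforts": joint torques, N m; "eef_pos": TCP position; "eef_rot": TCP orientation; "wrist_force": force on the tool from outside, world axes, zero at the start; "torque": the same for the moment, N m; "opening": opening from 0.0 (shut) to 1.0 (fully open); "grasp_force": force on a finger pad.
Only numpy, scipy, OpenCV 4.12 (cv2) and the standard library are available. Lean on these libraries where they do the work, as an engineer would, in place of code of your own. Each camera call takes 0.05 s, during which the arm holds its last target. There are 200 camera calls.

## Working session

There is one attempt and no reset: what is moved stays moved. The work goes in short steps, Python scripts to look and compute and a tool call to move; the robot and the scene stay as the last step left them, time stands still between calls to the robot, and variables do not carry over. Pictures are saved under pics/ and viewed, at most 10 in all, crops included, and the job is handed in when it is done.

Besides the shell and the picture viewer there is one more tool, called after "Call:" as name([rows], argument=value, ...), one row to a line, values as JSON. carry_out: Moves the arm, as the interface text tells. Its arguments: {"type":"object","properties":{"plan":{"type":"array","items":{"type":"array","items":{"type":"array","items":{"type":"number"}}}}},"required":["plan"]}

```bash
mkdir -p pics; cat > h.py <<'E'
import numpy as np, cv2
from bench import get_obs, camera, hand_in
def snap(n):
    c=camera(n); np.savez(''+n+'.npz',**{k:np.array(v) for k,v in c.items()}); return c
def load(n): return dict(np.load(''+n+'.npz'))
def world(c,px,z=None):
    px=np.array(px,float).reshape(-1,2);K=c['camera_matrix'];k1=float(c['k1'])
    d=np.c_[(px[:,0]-K[0,2])/K[0,0],(px[:,1]-K[1,2])/K[1,1]]
    s=d.copy()
    for _ in range(30): s=d/(1+k1*(s**2).sum(1,keepdims=True))
    r=np.c_[s[:,0],-s[:,1],-np.ones(len(s))]
    T=c['cam_to_world'];D=r@T[:3,:3].T
    if z is None: t=np.array([c['z_map'][int(round(v)),int(round(u))] for u,v in px])
    else: t=(z-T[2,3])/D[:,2]
    return T[:3,3]+D*t[:,None]
E
python3 - <<'E'
from h import *
for n in('top','scene'):
    c=snap(n); cv2.imwrite(f'pics/{n}1.png',c['pixels'][:,:,::-1])
    print(n,c['cam_to_world'].round(3).tolist(),c['k1'])
o=get_obs();print(o['time_s'],o['eef_pos'],o['eef_rot'],o['wrist_force'],o['opening'])
E
```

```text
top [[-0.023, 0.998, -0.056, 0.513], [-0.999, -0.024, -0.023, 0.026], [-0.024, 0.055, 0.998, 1.084], [0.0, 0.0, 0.0, 1.0]] 0.0394057206662777
scene [[-0.714, -0.371, 0.593, 1.18], [0.7, -0.392, 0.598, 0.634], [0.01, 0.842, 0.54, 0.617], [0.0, 0.0, 0.0, 1.0]] 0.043604695068132394
0.1 [ 0.22106209 -0.53025964  0.2304707 ] [-7.97197715e-04  9.80578975e-01  1.96123018e-01 -1.62532545e-05] [-0.42087583  0.82906707  1.07777149] 1.0011032917926082
```

View pics/top1.png

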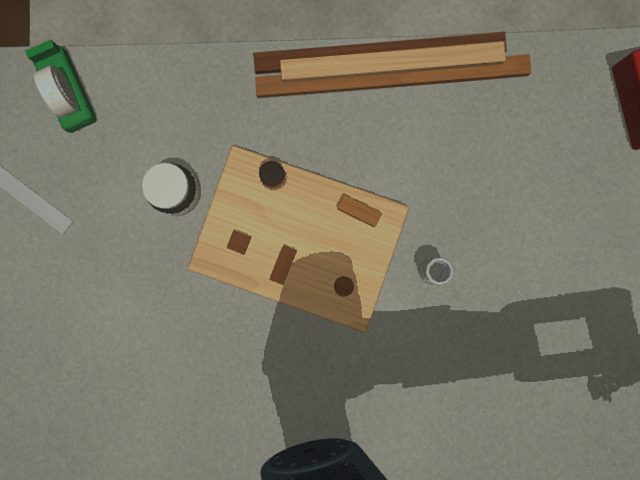

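View pics/scene1.png

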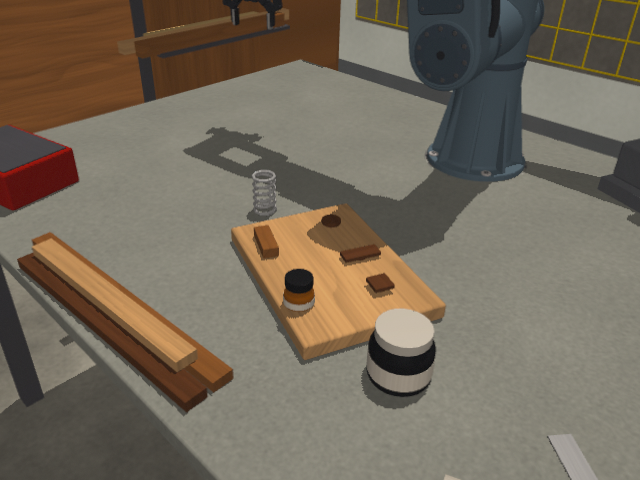

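The top view shows the seat with the round plug at (344,286), long at (284,264), square at (239,242), jar at (272,174) and offcut at (359,210). Tub is at (166,187), spring at (439,271). Next, measure the positions.

```bash
python3 - <<'E'
from h import *
c=load('top')
ex=[('seat',(int(a),int(b))) for a,b in[(233,146),(408,206),(367,331),(189,269)]]
w=world(c,[e[1] for e in ex],.028);print(w.round(4).tolist(),[np.linalg.norm(w[i]-w[i-1]).round(4) for i in range(4)])
cen=w.mean(0);print('centre',cen)
# seat-top plane from depth, at pixels of bare seat
print('seat z',world(c,[(220,250),(310,220),(330,310),(370,240),(260,210),(310,280),(260,250)])[:,2].round(4))
for n,p in dict(round=(344,286),square=(239,242),long=(284,264),jar=(272,174),offcut=(359,210),tub=(166,187),spring=(439,271)).items():
    print(n,'depth',world(c,[p])[0].round(4))
# dark segmentation of plugs
g=c['pixels'].astype(float)
for n,(u,v) in dict(round=(344,286),square=(239,242),long=(284,264)).items():
    s=24;sub=c['pixels'][v-s:v+s,u-s:u+s].astype(float)
    r=sub[:,:,0]; 
    m=(np.abs(sub-c['pixels'][v,u].astype(float)).sum(2)<50).astype(np.uint8)
    nn,l,st,ce=cv2.connectedComponentsWithStats(m)
    k=l[s,s];mm=(l==k).astype(np.uint8);pts=np.argwhere(mm)[:,::-1]+[u-s,v-s]
    W=world(c,pts.astype(float),.042)
    z=world(c,pts)[:,2]
    rect=cv2.minAreaRect((W[:,:2]*1000).astype(np.float32))
    print(n,W.mean(0).round(4),rect,'zmed',np.median(z).round(4),len(pts))
im=c['pixels'][130:340,170:430,::-1];cv2.imwrite('pics/crop1.png',cv2.resize(im,None,fx=2.8,fy=2.8,interpolation=cv2.INTER_CUBIC))
E
```

```text
[[0.7448, 0.1918, 0.028], [0.6279, -0.1204, 0.028], [0.4075, -0.0411, 0.028], [0.5243, 0.2742, 0.028]] [np.float64(0.2354), np.float64(0.3334), np.float64(0.2342), np.float64(0.3363)]
centre [0.57613929 0.0761472  0.028     ]
seat z [0.0314 0.0304 0.0312 0.0295 0.0277 0.0276 0.0302]
round depth [ 0.488  -0.0022  0.0405]
square depth [0.5698 0.1814 0.0437]
long depth [0.5291 0.1029 0.0394]
jar depth [0.6834 0.1175 0.0791]
offcut depth [ 0.6209 -0.0317  0.0473]
tub depth [0.6646 0.2987 0.0848]
spring depth [ 5.106e-01 -1.766e-01  1.000e-04]
round [ 0.4882 -0.0012  0.042 ] ((488.4549255371094, -1.0678386688232422), (34.418575286865234, 33.0140495300293), 25.1309814453125) zmed 0.0412 314
square [0.57   0.1823 0.042 ] ((570.0768432617188, 182.33309936523438), (34.382774353027344, 34.14396286010742), 67.19031524658203) zmed 0.0436 372
long [0.5281 0.1048 0.042 ] ((528.5209350585938, 104.53119659423828), (27.272695541381836, 65.45316314697266), 67.04375457763672) zmed 0.0412 556
```

View pics/crop1.png

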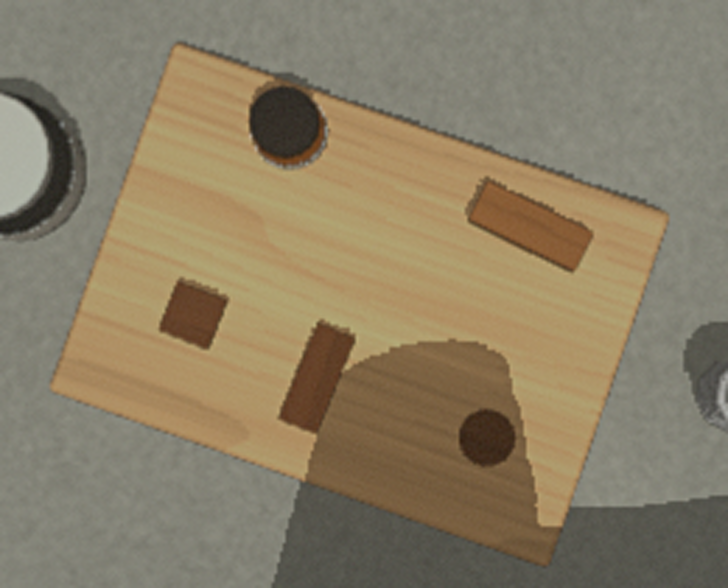

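The sizes fit: round at (0.488, -0.001), square at (0.570, 0.182), long at (0.528, 0.105), tops around 0.041–0.044. I'll shut the fingers and move above the round plug.

Call:
carry_out([
  [[0.018, 0.035, 0, 0, 0, 0, 0], [0.036, 0.07, 0, 0, 0, 0, 0], [0.054, 0.105, 0, 0, 0, 0, 0], [0.072, 0.14, 0, 0, 0, 0, 0], [0.09, 0.175, 0, 0, 0, 0, 0]],
])

```text
time_s: 0.52
eef_pos: [0.3114, -0.3539, 0.2308]
eef_rot: [-0.0, 0.981, 0.196, -0.0]
wrist_force: [2.0, -0.2, 0.5]
opening: 0.303
grasp_force: 0.0
```

Call:
carry_out([
  [[0.018, 0.035, 0, 0, 0, 0, 0], [0.036, 0.07, 0, 0, 0, 0, 0], [0.054, 0.105, 0, 0, 0, 0, 0], [0.072, 0.14, 0, 0, 0, 0, 0], [0.09, 0.175, 0, 0, 0, 0, 0]],
])

```text
time_s: 0.93
eef_pos: [0.4014, -0.1788, 0.2312]
eef_rot: [-0.0, 0.981, 0.196, 0.0]
wrist_force: [0.9, -1.2, 0.9]
opening: -0.002
grasp_force: 0.0
```

Call:
carry_out([
  [[0.018, 0.035, -0.01, 0, 0, 0, 0], [0.036, 0.07, -0.025, 0, 0, 0, 0], [0.054, 0.105, -0.04, 0, 0, 0, 0], [0.072, 0.14, -0.055, 0, 0, 0, 0], [0.087, 0.178, -0.07, 0, 0, 0, 0]],
])

```text
time_s: 1.35
eef_pos: [0.4877, -0.0037, 0.1617]
eef_rot: [0.0, 0.981, 0.196, 0.0]
wrist_force: [1.0, -1.5, 1.0]
opening: -0.0
grasp_force: 0.0
```

Call:
carry_out([
  [[0, 0.002, -0.03, 0, 0, 0, 0], [0, 0.002, -0.06, 0, 0, 0, 0], [0, 0.002, -0.09, 0, 0, 0, 0], [0, 0.002, -0.108, 0, 0, 0, 0], [0, 0.002, -0.108, 0, 0, 0, 0]],
])

```text
time_s: 1.77
eef_pos: [0.4832, -0.0024, 0.0501]
eef_rot: [-0.002, 0.981, 0.196, -0.004]
wrist_force: [-0.6, 0.6, 0.2]
opening: 0.002
grasp_force: 0.0
```

```bash
python3 - <<'E'
from h import *
a=snap('top')['pixels'];b=snap('scene')['pixels']
f=lambda i,u,v,w,h,s:cv2.resize(i[v:v+h,u:u+w,::-1],(w*s,h*s),interpolation=cv2.INTER_CUBIC)
cv2.imwrite('pics/c2.png',np.hstack([f(a,220,180,195,160,2),f(b,245,160,195,160,2)]))
E
```

```text
(no output)
```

View pics/c2.png

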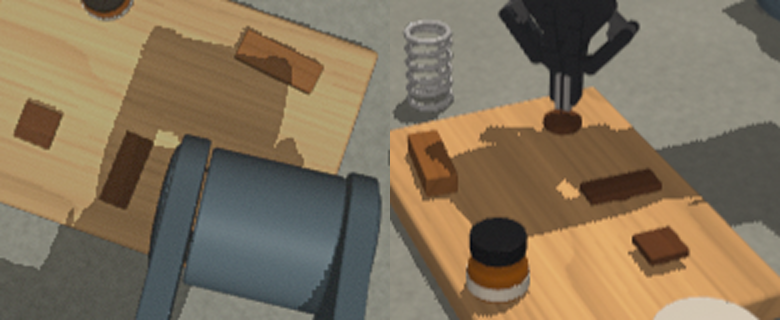

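The shut tips hang just above the round plug (right half, ~(563,110)), centred, with nothing else near. Descending slowly while watching the force.

Call:
carry_out([
  [[0, 0, -0.002, 0, 0, 0, 0], [0, 0, -0.004, 0, 0, 0, 0], [0, 0, -0.006, 0, 0, 0, 0], [0, 0, -0.008, 0, 0, 0, 0], [0, 0, -0.01, 0, 0, 0, 0]],
])

```text
time_s: 2.28
eef_pos: [0.4875, -0.0037, 0.0448]
eef_rot: [0.0, 0.981, 0.196, 0.001]
wrist_force: [-0.6, 0.3, -0.2]
opening: 0.003
grasp_force: 0.0
```

Call:
carry_out([
  [[0, 0, -0.001, 0, 0, 0, 0], [0, 0, -0.002, 0, 0, 0, 0], [0, 0, -0.003, 0, 0, 0, 0], [0, 0, -0.004, 0, 0, 0, 0], [0, 0, -0.005, 0, 0, 0, 0]],
])

```text
time_s: 2.7
eef_pos: [0.4871, -0.0036, 0.0395]
eef_rot: [-0.0, 0.981, 0.196, -0.0]
wrist_force: [-1.6, -0.0, 3.6]
opening: 0.0
grasp_force: 1.4
```

Call:
carry_out([
  [[0, 0, -0.001, 0, 0, 0, 0], [0, 0, -0.002, 0, 0, 0, 0], [0, 0, -0.003, 0, 0, 0, 0], [0, 0, -0.003, 0, 0, 0, 0], [0, 0, -0.003, 0, 0, 0, 0]],
])

```text
time_s: 3.12
eef_pos: [0.4871, -0.0036, 0.0363]
eef_rot: [-0.0, 0.981, 0.196, 0.0]
wrist_force: [-0.3, 0.8, 2.4]
opening: 0.004
grasp_force: 1.0
```

Call:
carry_out([
  [[0, 0, -0.0005, 0, 0, 0, 0], [0, 0, -0.001, 0, 0, 0, 0], [0, 0, -0.0015, 0, 0, 0, 0], [0, 0, -0.0015, 0, 0, 0, 0], [0, 0, -0.0015, 0, 0, 0, 0]],
])

```text
time_s: 3.53
eef_pos: [0.4871, -0.0036, 0.035]
eef_rot: [0.0, 0.981, 0.196, -0.0]
wrist_force: [-1.8, 0.8, 5.2]
opening: 0.001
grasp_force: 2.3
```

Call:
carry_out([
  [[0, 0, -0.0005, 0, 0, 0, 0], [0, 0, -0.001, 0, 0, 0, 0], [0, 0, -0.001, 0, 0, 0, 0], [0, 0, -0.001, 0, 0, 0, 0], [0, 0, -0.001, 0, 0, 0, 0]],
])

```text
time_s: 3.95
eef_pos: [0.4871, -0.0036, 0.0342]
eef_rot: [0.0, 0.981, 0.196, 0.0]
wrist_force: [-3.6, 0.8, 6.9]
opening: -0.002
grasp_force: 3.8
```

Call:
carry_out([
  [[0, 0, -0.0005, 0, 0, 0, 0], [0, 0, -0.001, 0, 0, 0, 0], [0, 0, -0.0015, 0, 0, 0, 0], [0, 0, -0.0015, 0, 0, 0, 0], [0, 0, -0.0015, 0, 0, 0, 0]],
])

```text
time_s: 4.37
eef_pos: [0.4872, -0.0036, 0.0331]
eef_rot: [0.0, 0.981, 0.196, -0.0]
wrist_force: [-4.1, -0.0, 10.8]
opening: -0.001
grasp_force: 6.0
```

Call:
carry_out([
  [[0, 0, 0.002, 0, 0, 0, 0], [0, 0, 0.008, 0, 0, 0, 0], [0, 0, 0.03, 0, 0, 0, 0], [0, 0, 0.06, 0, 0, 0, 0], [0, 0, 0.08, 0, 0, 0, 0]],
])

```text
time_s: 4.78
eef_pos: [0.4874, -0.0036, 0.114]
eef_rot: [0.0, 0.981, 0.196, 0.0]
wrist_force: [1.8, 0.0, -0.0]
opening: -0.002
grasp_force: 0.0
```

```bash
python3 - <<'E'
from h import *
old=load('scene')
T=np.load  # noqa
new=snap('scene')
K=new['camera_matrix'];M=np.linalg.inv(new['cam_to_world'])
def proj(p):
    q=M[:3,:3]@p+M[:3,3];s=np.array([q[0]/-q[2],-q[1]/-q[2]]);s=s*(1+float(new['k1'])*(s@s));return s*[K[0,0],K[1,1]]+K[:2,2]
for n,p in dict(round=(.488,-.001,.038),square=(.570,.182,.042),long=(.528,.105,.042)).items():
    u=proj(np.array(p)).round().astype(int)
    g=[(u[0]+i,u[1]+j) for i in range(-4,5) for j in range(-2,3)]
    print(n,u,np.median(world(new,g)[:,2]).round(4),np.median(world(old,g)[:,2]).round(4))
o=get_obs();print(o['eef_pos'],o['wrist_force'])
cv2.imwrite('pics/c3.png',cv2.resize(new['pixels'][180:310,250:430,::-1],None,fx=4,fy=4,interpolation=cv2.INTER_CUBIC))
E
```

```text
round [332 220] 0.036 0.041
square [380 281] 0.0436 0.0436
long [361 251] 0.0413 0.0409
[ 0.49006995 -0.0041584   0.11774881] [3.33857349 0.50650413 2.25402251]
```

View pics/c3.png

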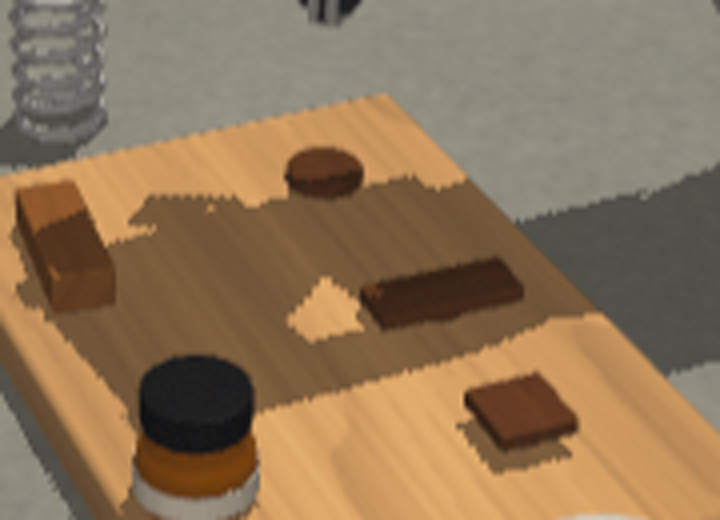

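The round plug (crop (325,172)) sits on the seat, measured at 0.036 (down from 0.041). The square one at (520,410) still stands clear. On to the square plug.

Call:
carry_out([
  [[0.0165, 0.037, 0, 0, 0, 0, 0], [0.033, 0.074, 0, 0, 0, 0, 0], [0.0495, 0.111, 0, 0, 0, 0, 0], [0.066, 0.148, 0, 0, 0, 0, 0], [0.083, 0.185, 0, 0, 0, 0, 0]],
])

```text
time_s: 5.25
eef_pos: [0.5704, 0.1833, 0.1121]
eef_rot: [-0.0, 0.981, 0.196, 0.0]
wrist_force: [0.6, -0.7, 0.5]
opening: -0.001
grasp_force: 0.0
```

Call:
carry_out([
  [[0, 0, -0.015, 0, 0, 0, 0], [0, 0, -0.03, 0, 0, 0, 0], [0, 0, -0.045, 0, 0, 0, 0], [0, 0, -0.055, 0, 0, 0, 0], [0, 0, -0.06, 0, 0, 0, 0]],
])

```text
time_s: 5.67
eef_pos: [0.5687, 0.1813, 0.0503]
eef_rot: [-0.0, 0.981, 0.196, -0.001]
wrist_force: [-0.7, 0.0, 1.0]
opening: -0.001
grasp_force: 0.0
```

Call:
carry_out([
  [[0, 0, -0.002, 0, 0, 0, 0], [0, 0, -0.004, 0, 0, 0, 0], [0, 0, -0.006, 0, 0, 0, 0], [0, 0, -0.006, 0, 0, 0, 0], [0, 0, -0.006, 0, 0, 0, 0]],
])

```text
time_s: 6.08
eef_pos: [0.5705, 0.1813, 0.047]
eef_rot: [0.0, 0.981, 0.196, 0.001]
wrist_force: [-0.3, -0.0, 0.9]
opening: -0.002
grasp_force: 0.0
```

Call:
carry_out([
  [[0, 0, -0.001, 0, 0, 0, 0], [0, 0, -0.002, 0, 0, 0, 0], [0, 0, -0.003, 0, 0, 0, 0], [0, 0, -0.004, 0, 0, 0, 0], [0, 0, -0.005, 0, 0, 0, 0]],
])

```text
time_s: 6.5
eef_pos: [0.5702, 0.1815, 0.0416]
eef_rot: [0.0, 0.981, 0.196, 0.0]
wrist_force: [-0.3, -0.5, 2.2]
opening: 0.0
grasp_force: 1.4
```

Call:
carry_out([
  [[0, 0, -0.001, 0, 0, 0, 0], [0, 0, -0.002, 0, 0, 0, 0], [0, 0, -0.003, 0, 0, 0, 0], [0, 0, -0.004, 0, 0, 0, 0], [0, 0, -0.005, 0, 0, 0, 0]],
])

```text
time_s: 6.92
eef_pos: [0.5702, 0.1814, 0.0364]
eef_rot: [0.0, 0.981, 0.196, 0.0]
wrist_force: [-0.0, 0.3, 2.6]
opening: -0.001
grasp_force: 1.4
```

Call:
carry_out([
  [[0, 0, -0.0005, 0, 0, 0, 0], [0, 0, -0.001, 0, 0, 0, 0], [0, 0, -0.0015, 0, 0, 0, 0], [0, 0, -0.002, 0, 0, 0, 0], [0, 0, -0.002, 0, 0, 0, 0]],
])

```text
time_s: 7.33
eef_pos: [0.5702, 0.1814, 0.0347]
eef_rot: [0.0, 0.981, 0.196, 0.0]
wrist_force: [-1.1, 0.2, 5.4]
opening: 0.001
grasp_force: 2.9
```

Call:
carry_out([
  [[0, 0, -0.0005, 0, 0, 0, 0], [0, 0, -0.001, 0, 0, 0, 0], [0, 0, -0.0015, 0, 0, 0, 0], [0, 0, -0.002, 0, 0, 0, 0], [0, 0, -0.002, 0, 0, 0, 0]],
])

```text
time_s: 7.75
eef_pos: [0.5703, 0.1815, 0.0334]
eef_rot: [0.0, 0.981, 0.196, 0.0]
wrist_force: [-3.7, -0.8, 11.3]
opening: -0.001
grasp_force: 5.5
```

Call:
carry_out([
  [[0, 0, 0.002, 0, 0, 0, 0], [0, 0, 0.008, 0, 0, 0, 0], [0, 0, 0.03, 0, 0, 0, 0], [0, 0, 0.06, 0, 0, 0, 0], [0, 0, 0.08, 0, 0, 0, 0]],
])

```text
time_s: 8.17
eef_pos: [0.5701, 0.1815, 0.1139]
eef_rot: [-0.0, 0.981, 0.196, 0.0]
wrist_force: [0.4, 0.3, 0.8]
opening: 0.001
grasp_force: 0.0
```

```bash
python3 - <<'E'
from h import *
new=snap('scene')
for n,u in dict(round=(332,220),square=(380,283),long=(361,251)).items():
    g=[(u[0]+i,u[1]+j) for i in range(-4,5) for j in range(-2,3)]
    print(n,np.median(world(new,g)[:,2]).round(4))
print(get_obs()['eef_pos'])
E
```

```text
round 0.0363
square 0.0362
long 0.0408
[0.57279548 0.18192349 0.11822994]
```

Square is home. Now the long one: shift (-0.042, -0.077).

Call:
carry_out([
  [[-0.014, -0.026, 0, 0, 0, 0, 0], [-0.028, -0.052, 0, 0, 0, 0, 0], [-0.042, -0.077, 0, 0, 0, 0, 0], [-0.042, -0.077, 0, 0, 0, 0, 0], [-0.042, -0.077, -0.01, 0, 0, 0, 0]],
])

```text
time_s: 8.63
eef_pos: [0.5288, 0.1035, 0.1036]
eef_rot: [0.0, 0.981, 0.195, 0.001]
wrist_force: [0.1, -0.2, 0.7]
opening: 0.001
grasp_force: 0.0
```

Call:
carry_out([
  [[0, 0, -0.015, 0, 0, 0, 0], [0, 0, -0.03, 0, 0, 0, 0], [0, 0, -0.045, 0, 0, 0, 0], [0, 0, -0.05, 0, 0, 0, 0], [0, 0, -0.055, 0, 0, 0, 0]],
])

```text
time_s: 9.05
eef_pos: [0.5274, 0.1051, 0.0459]
eef_rot: [-0.0, 0.981, 0.196, -0.001]
wrist_force: [-0.1, 0.3, -0.0]
opening: 0.003
grasp_force: 0.0
```

Call:
carry_out([
  [[0, 0, -0.001, 0, 0, 0, 0], [0, 0, -0.002, 0, 0, 0, 0], [0, 0, -0.003, 0, 0, 0, 0], [0, 0, -0.004, 0, 0, 0, 0], [0, 0, -0.004, 0, 0, 0, 0]],
])

```text
time_s: 9.47
eef_pos: [0.5284, 0.1045, 0.0438]
eef_rot: [0.0, 0.981, 0.196, 0.0]
wrist_force: [-0.4, -0.3, 0.3]
opening: 0.001
grasp_force: 0.0
```

Call:
carry_out([
  [[0, 0, -0.001, 0, 0, 0, 0], [0, 0, -0.002, 0, 0, 0, 0], [0, 0, -0.003, 0, 0, 0, 0], [0, 0, -0.004, 0, 0, 0, 0], [0, 0, -0.005, 0, 0, 0, 0]],
])

```text
time_s: 9.88
eef_pos: [0.5283, 0.1044, 0.0386]
eef_rot: [0.0, 0.981, 0.196, 0.0]
wrist_force: [-1.1, -0.0, 2.3]
opening: 0.003
grasp_force: 1.4
```

Call:
carry_out([
  [[0, 0, -0.0005, 0, 0, 0, 0], [0, 0, -0.001, 0, 0, 0, 0], [0, 0, -0.002, 0, 0, 0, 0], [0, 0, -0.003, 0, 0, 0, 0], [0, 0, -0.004, 0, 0, 0, 0]],
])

```text
time_s: 10.3
eef_pos: [0.5283, 0.1044, 0.0345]
eef_rot: [0.0, 0.981, 0.196, 0.0]
wrist_force: [0.3, 0.1, 5.8]
opening: -0.002
grasp_force: 3.3
```

Call:
carry_out([
  [[0, 0, -0.0005, 0, 0, 0, 0], [0, 0, -0.001, 0, 0, 0, 0], [0, 0, -0.0015, 0, 0, 0, 0], [0, 0, -0.002, 0, 0, 0, 0], [0, 0, -0.002, 0, 0, 0, 0]],
])

```text
time_s: 10.72
eef_pos: [0.5283, 0.1044, 0.0332]
eef_rot: [0.0, 0.981, 0.196, 0.0]
wrist_force: [-3.5, -0.6, 12.1]
opening: -0.001
grasp_force: 5.8
```

Call:
carry_out([
  [[0, 0, 0.002, 0, 0, 0, 0], [0, 0, 0.008, 0, 0, 0, 0], [0, 0, 0.03, 0, 0, 0, 0], [0, 0, 0.06, 0, 0, 0, 0], [0, 0, 0.1, 0, 0, 0, 0]],
])

```text
time_s: 11.13
eef_pos: [0.5254, 0.1044, 0.1306]
eef_rot: [-0.001, 0.981, 0.196, -0.003]
wrist_force: [-0.7, 0.3, -0.1]
opening: -0.001
grasp_force: 0.0
```

Call:
carry_out([
  [[0, 0, 0.02, 0, 0, 0, 0], [0, 0, 0.03, 0, 0, 0, 0], [0, 0, 0.03, 0, 0, 0, 0], [0, 0, 0.03, 0, 0, 0, 0], [0, 0, 0.03, 0, 0, 0, 0]],
])

```text
time_s: 11.55
eef_pos: [0.5266, 0.1044, 0.1602]
eef_rot: [-0.0, 0.981, 0.196, -0.002]
wrist_force: [-0.6, 0.0, -0.3]
opening: 0.001
grasp_force: 0.0
```

```bash
python3 - <<'E'
from h import *
new=snap('scene')
for n,u in dict(round=(332,220),square=(380,283),long=(361,253)).items():
    g=[(u[0]+i,u[1]+j) for i in range(-4,5) for j in range(-2,3)]
    print(n,np.median(world(new,g)[:,2]).round(4))
print(get_obs()['eef_pos'])
cv2.imwrite('pics/c4.png',new['pixels'][:,:,::-1])
E
```

```text
round 0.0362
square 0.0366
long 0.0361
[0.52651507 0.10442905 0.16001457]
```

View pics/c4.png

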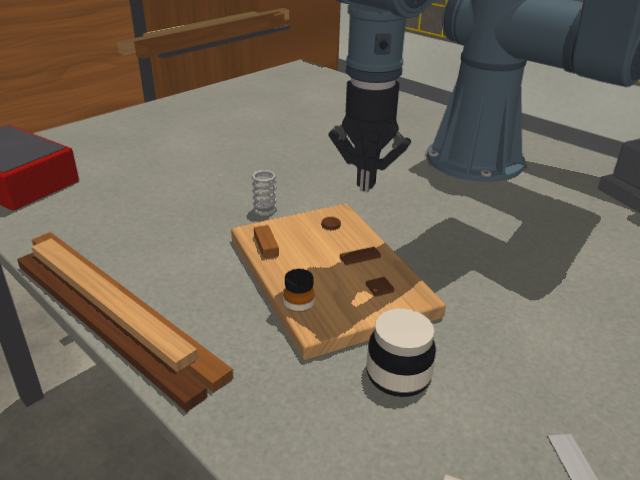

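All three heads, at (331,223), (360,255) and (380,286), are down at about 0.036. The jar, offcut, tub and spring are unmoved and the arm is clear.

```bash
python3 -c "
from bench import hand_in
print(hand_in())"
```

```text
the job is handed in; nothing more can be done
None
```

The round, square and long plugs were tapped home in that order with pushes of about 11–12 N or less; all three heads measured about 36 mm, the loose objects look unmoved, and the job is handed in (no verdict was returned).

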